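# Load the sample slide and index it one hole

## Task

Hang the sample holder with the blue grip block by its eye on the upright post of the blue carriage, so that its plate lies flat on the carriage, and let go of it. Then pull up the red lock plunger, slide the carriage to the next hole, on the side where the green marker stands, and let the pin go fully home in that hole. Finish while still gripping the red knob and holding the pin engaged; leave the orange holder where it is.

Things in the scene. Friction and masses are not known exactly. Their poses are not given: they have to be found in the camera images.
- holder_grip (a point): Centre of the blue grip block of the loose sample holder to be used. The holder is an aluminium plate 120 x 40 x 8 mm (long axis x) that starts flat on the table; the block, 34 (x) x 20 (y) x 30 mm high, stands on the middle of the plate, so this point is 23 mm above the plate's underside. x axis points towards the eye, z up. About 140 g, balanced at the block. An amber sample disc lies at the end away from the eye.
- holder_eye (a point): Centre of the eye of the blue holder at the plate's underside: a plain round through hole of 16 mm diameter, 45 mm from the block's centre along the holder's x axis.
- other_holder_grip (a point): The same point on the other, identical holder with an orange block: leave it alone. The two may lie in either place.
- bed: Fixed bed of the slide: black base plate 12 mm thick, 340 mm along y, from -195 to +75 mm in x; origin on the table under the middle hole. Along its y axis at x = 0 runs the aluminium index rail (top 32 mm above the table) with five pin holes 50 mm apart, at y = -100, -50, 0, 50, 100 mm; the steel guide rail (x = -150 mm) carries the carriage's other end. x points away from the robot side, y along the slide, z up.
- carriage (a joint): Position of the blue carriage along the bed's y axis in m; 0 at the middle hole, where it starts locked; travel +-0.11. The carriage is a flat plate 215 (x) x 70 (y) mm, top 48 mm above the table, from x = -186 to +29 mm in the bed frame, with the post and the plunger on it. Slides with about 1.5 N of friction.
- post_tip (a point): Tip of the upright steel post on the carriage, 74 mm above the table: 10 mm diameter, tapered top, 26 mm high above the carriage's top face, at x = -85 mm in the bed frame. The holder lies flat when its plate points from the post along the bed's -x (eye towards the knob, block and sample end towards the robot side); the carriage is wide enough to support it that way.
- knob (a point): Middle of the red round knob of the lock plunger, 28 mm diameter and 28 mm high, standing upright at x = 0 in the bed frame above the index rail; this point is 84 mm above the table while the pin is home. It moves up with the plunger and along with the carriage. Under the knob is a fixed 24 mm collar.
- plunger (a joint): How far the plunger is pulled up, in m: 0 = pin fully home in a hole, 0.024 = top stop. The pin (10 mm, round end, in 14 mm holes) reaches 14 mm into the rail and is clear of it above 0.014, so pull 0.017 to 0.022. A spring pulls it down with 4.5 N at 0 and about 8 N at the top. Between holes the pin rides on the rail at about 0.014; over a hole it drops home if within about 3 mm of it.
- marker_green: Fixed green-capped marker, 44 mm high, cap 22 mm across, standing on the bed beside the rail at x = +55 mm in the bed frame and exactly level (same y) with the hole that the carriage must go to, y = +50 or -50 mm. Origin at its foot; axes parallel to the bed's.
- marker_white: The same marker with a white cap, at the hole on the other side: the wrong one.
Not all that is in view belongs to the job. Leave any pink or purple look-alike of the part that bears holder_grip alone.

How it is judged:
By the outcome, as a careful person would: the job done as asked, in the order asked, and still so for the second after the job is handed in, while the arm keeps its last pose, push and grip.
It also fails if it takes over 48 s, if anything falls off the work surface, if the arm or the gripper's body presses on something with over 40 N, if the wrist force passes 120 N, or if a joint passes its speed limit or range.

## Robot

A 6-joint arm with a two-finger parallel gripper is mounted at the origin on the work surface. World frame = base frame: x ahead of the robot, y to its left, z up, the work surface at z = 0. Lengths are in m, angles in rad, forces in N, time in s.
With the tool pointing down it reaches from about 0.325 to 0.775 m from the base axis. Payload 5.5 kg.
Tool frame: the origin (TCP) lies between the finger pads; the fingertips stand 8 mm ahead of it and the grasp point (between the pads) lies 11 mm behind it (tcp_to_tips is the distance from the TCP to the fingertips, in m); z points along the fingers, y is the line along which they close (so a half turn about z gives the same grasp; the last joint's range is limited). The gripper opens to 88 mm and grips with 3 to 60 N. Pads are 20 mm wide; open, the fingers measure 115 mm over their backs; the gripper's body (75 mm by 178 mm) begins 61 mm behind the grasp point.
Start: joints at [-0.057, 0.091, 1.231, -0, 1.82, -0.057], TCP at [0.6, -0, 0.231] pointing down, gripper open.
Joint ranges: [-2.87, 2.87], [-0.86, 2.18], [0.17, 2.46], [-1.51, 4.65], [0.06, 2.69], [-2.65, 2.65]. Speed limits (rad/s): [2.57, 2.57, 3.01, 3.14, 3.14, 3.14].

## Interface

Orientations are given as a unit quaternion [w, x, y, z].
In Python, from bench import * gives the robot as it stands. Calls block until the motion is done:
- move_to(position, orientation): joint-space move of the TCP to a pose.
- move_l(position, speed=0.15, orientation=None): straight line of the TCP; orientation=None keeps the orientation; speed is the mean speed in m/s.
- movej(angles): joint-space move.
- gripper_open() and close(): open the fingers fully, or close them until they stop; the grip force is fixed at half the most.
- hold(seconds).
- inverse_kinematics(position, orientation): joint angles nearest the present ones, or None.
- state(): the state.
- get_image(name): name is "scene" or "side" or "wrist"; returns a dict with "frame" (420x560x3 uint8, blue, green, red), "depth" (420x560 float32, m along the optical axis (not along the pixel's ray), 0 where there is no reading), "camera_matrix" (3x3 intrinsics, pixels), "view" (4x4, takes a point from world to camera coordinates). Camera axes: x right, y up, looking along -z (the intrinsics and any distortion apply to the point x, -y, -z); pixel columns grow to the right and rows downward; lengths in m; the calibration is good to about 2 mm. A picture is of the moment at which its call begins.
A pose or a line that the arm cannot do raises IKError and nothing moves.
- job_done(): hands the job in; it is judged then, once.
The state is a dict: "time": time; "joint_pos": joint angles; "dq": joint speeds; "joint_torque": joint torques, N m; "ee_pos": TCP position; "ee_rot": TCP orientation; "ft_force": force on the tool from outside, world axes, zero at the start; "moment": the same for the moment, N m; "finger_gap": finger opening in m; "finger_force": force on a finger pad.
Only numpy, scipy, OpenCV 4.12 (cv2) and the standard library are available. Lean on these libraries where they do the work, as an engineer would, in place of code of your own. Each camera call takes 0.05 s, during which the arm holds its last target. There are 200 camera calls.

## Working session

There is one attempt and no reset: what is moved stays moved. The work goes in short steps, each a Python script; the robot and the scene stay as the last script left them, time stands still between calls to the robot, and variables do not carry over. Pictures are saved under pics/ and viewed, at most 10 in all, crops included, and the job is handed in when it is done.

```bash
mkdir -p pics; ls; cat > h.py <<'E'
from bench import *
import numpy as np, cv2
def grab(n):
    d=get_image(n); return d
def world(d,mask):
    v,u=np.nonzero(mask&(d["depth"]>0)); z=d["depth"][v,u]; K=d["camera_matrix"]
    c=np.c_[(u-K[0,2])/K[0,0]*z,-(v-K[1,2])/K[1,1]*z,-z,np.ones(len(z))]
    return (np.linalg.inv(d["view"])@c.T).T[:,:3]
def proj(d,p):
    c=d["view"]@np.r_[p,1]; K=d["camera_matrix"]
    return K[0,0]*c[0]/-c[2]+K[0,2], K[1,1]*-c[1]/-c[2]+K[1,2]
def ray(d,u,v,h):
    K=d["camera_matrix"]; T=np.linalg.inv(d["view"])
    r=T[:3,:3]@np.array([(u-K[0,2])/K[0,0],-(v-K[1,2])/K[1,1],-1]); o=T[:3,3]
    return o+r*(h-o[2])/r[2]
def down(yaw):  # tool z down, tool x at heading yaw (y axis = yaw-90deg)
    return [0,np.cos(yaw/2),np.sin(yaw/2),0]
E
python3 - <<'E'
from h import *
s=state(); print(s["time"],s["ee_pos"],s["ee_rot"])
for n in("scene","side"):
    d=grab(n); cv2.imwrite(f"pics/{n}0.png",d["frame"]); print(n,(d["depth"]>0).mean(),np.linalg.inv(d["view"])[:3,3])
    np.save(f"pics/{n}.npy",d,allow_pickle=True)
E
```

```text
pics
0.0 [5.99727591e-01 2.58105735e-05 2.29558748e-01] [-6.90696095e-04  7.07096843e-01  7.07116112e-01 -6.17815965e-04]
scene 0.995812074829932 [ 1.11787081 -0.01116666  0.83958876]
side 0.9958545918367347 [0.4209368  0.5167733  0.62349472]
```

View pics/scene0.png

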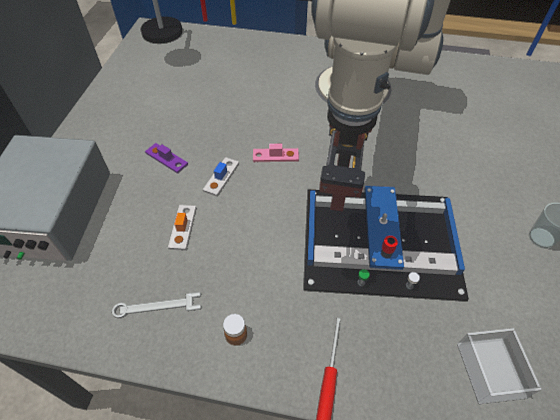

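View pics/side0.png

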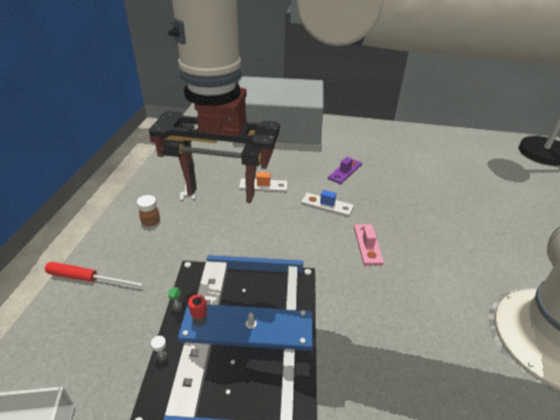

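The scene view shows the blue holder at (221,175), eye hole near (232,162) and amber disc near (213,185). The orange holder is at (181,225), the knob at (390,243), the post tip at (383,215), the green marker at (364,274) and the white one at (413,278). The blue grip block also shows in the side view at (328,198).

```bash
python3 - <<'E'
from h import *
D={n:np.load(f"pics/{n}.npy",allow_pickle=True).item() for n in("scene","side")}
for n,d in D.items():
    hsv=cv2.cvtColor(d["frame"],cv2.COLOR_BGR2HSV); H,S,V=[hsv[...,i].astype(int) for i in range(3)]
    M={"blue":(H>100)&(H<125)&(S>130)&(V>60),"red":((H<6)|(H>174))&(S>170)&(V>90),"green":(H>50)&(H<80)&(S>130),"white":(S<25)&(V>190),"orange":(H>6)&(H<16)&(S>180)&(V>150)}
    print(n)
    for k,m in M.items():
        c,l,st,ce=cv2.connectedComponentsWithStats(m.astype(np.uint8))
        for i in range(1,c):
            if st[i,4]<25: continue
            p=world(d,l==i)
            if len(p)==0 or p[:,2].max()>.15 or p[:,0].min()<.1 or p[:,2].max()<.0: continue
            t=p[p[:,2]>p[:,2].max()-.006]
            print(k,st[i,4],ce[i].round(),"mn",p.min(0).round(3),"mx",p.max(0).round(3),"topmean",t.mean(0).round(4),len(t))
    # holder plate: points 5-11mm high
E
```

```text
scene
blue 124 [220. 170.] mn [ 0.419 -0.306  0.011] mx [ 0.454 -0.282  0.039] topmean [ 0.4358 -0.2942  0.0361] 82
blue 2121 [382. 225.] mn [ 0.386  0.064 -0.002] mx [0.646 0.159 0.052] topmean [0.536  0.1089 0.0475] 1667
blue 377 [311. 226.] mn [ 0.44  -0.063  0.009] mx [ 0.651 -0.03   0.041] topmean [ 0.5635 -0.0455  0.037 ] 292
blue 355 [454. 234.] mn [0.425 0.251 0.034] mx [0.613 0.282 0.042] topmean [0.528  0.2676 0.0376] 293
red 138 [389. 245.] mn [0.599 0.107 0.072] mx [0.627 0.133 0.1  ] topmean [0.6149 0.119  0.097 ] 83
red 682 [327. 394.] mn [0.859 0.023 0.014] mx [0.95  0.047 0.029] topmean [0.9109 0.035  0.0245] 335
green 28 [ 20. 255.] mn [ 0.751 -0.648  0.032] mx [ 0.767 -0.639  0.041] topmean [ 0.7599 -0.6429  0.0381] 21
green 83 [364. 274.] mn [0.646 0.067 0.009] mx [0.683 0.093 0.059] topmean [0.6742 0.0767 0.0552] 75
white 257 [220. 177.] mn [ 0.374 -0.327  0.002] mx [ 0.494 -0.265  0.01 ] topmean [ 0.4415 -0.2947  0.0066] 244
white 57 [324. 199.] mn [ 0.471 -0.044  0.027] mx [ 0.489 -0.012  0.034] topmean [ 0.4783 -0.0278  0.0309] 53
white 68 [354. 200.] mn [0.461
[... 3386 characters left out ...]
mn [0.605 0.056 0.029] mx [0.626 0.068 0.034] topmean [0.6144 0.0603 0.0312] 41
white 138 [157. 342.] mn [ 0.651  0.134 -0.001] mx [0.697 0.187 0.058] topmean [0.6614 0.1771 0.0551] 135
white 1485 [185. 387.] mn [0.576 0.157 0.028] mx [0.627 0.274 0.038] topmean [0.6013 0.2298 0.033 ] 244
white 131 [289. 359.] mn [0.45  0.14  0.029] mx [0.466 0.164 0.033] topmean [0.4579 0.1521 0.0312] 131
white 418 [287. 400.] mn [0.44  0.186 0.028] mx [0.461 0.247 0.035] topmean [0.4501 0.2177 0.0311] 415
white 168 [ 29. 390.] mn [0.766 0.275 0.056] mx [0.842 0.301 0.061] topmean [0.8029 0.2878 0.0589] 168
white 559 [ 31. 414.] mn [0.748 0.282 0.002] mx [0.857 0.318 0.062] topmean [0.7536 0.3034 0.0589] 70
```

```bash
cat >> h.py <<'E'
def hsvm(d):
    h=cv2.cvtColor(d["frame"],cv2.COLOR_BGR2HSV); return [h[...,i].astype(int) for i in range(3)]
def rect(P):
    (c,s,a)=cv2.minAreaRect((P[:,:2]*1000).astype(np.float32)); return np.round(c,1),np.round(s,1),a
def blue(d):
    H,S,V=hsvm(d); return (H>100)&(H<125)&(S>130)&(V>60)
E
python3 - <<'E'
from h import *
for n in("scene","side"):
    d=np.load(f"pics/{n}.npy",allow_pickle=True).item()
    P=world(d,np.ones(d["depth"].shape,bool)); S=hsvm(d)[1]
    q=P[(P[:,2]>.005)&(P[:,2]<.05)&(np.hypot(P[:,0]-.435,P[:,1]+.293)<.07)]; print(n,"holder",rect(q))
    B=world(d,blue(d)); q=B[(B[:,2]>.044)&(B[:,2]<.052)]; print("carriage",rect(q))
    q=P[(P[:,2]>.056)&(P[:,2]<.08)&(np.hypot(P[:,0]-.53,P[:,1]-.109)<.02)]; print("post",len(q),q.mean(0),q.max(0))
for p,y in(([.435,-.293,.2],2.9),([.435,-.293,.019],2.9),([.485,.10,.1],.137),([.56,.1135,.2],.137),([.614,.12,.08],.137)):
    print(inverse_kinematics(p,down(y)))
E
```

```text
scene holder (array([ 435.9, -294.6]), array([ 41.9, 120.4]), 77.02205657958984)
carriage (array([ 82. , 309.4]), array([ 165.8, 1206.6]), 66.23035430908203)
post 27 [0.53048973 0.10893314 0.06573559] [0.53383764 0.11368436 0.07222393]
side holder (array([ 435.3, -293.6]), array([ 44.1, 120.3]), 77.22177124023438)
carriage (array([1325.1, -724.8]), array([ 518.3, 2439.2]), 35.590728759765625)
post 53 [0.5279471  0.1119857  0.06584792] [0.53290076 0.11567415 0.07334024]
[-6.57634181e-01 -1.16466576e-01  1.49065156e+00 -4.44089210e-16
  1.76740767e+00 -1.98683785e+00]
[-6.57634181e-01 -4.74721567e-02  1.74929080e+00 -4.44089210e-16
  1.43977401e+00 -1.98683785e+00]
[ 1.34623173e-01 -1.80217418e-01  1.72514527e+00 -4.44089210e-16
  1.59666480e+00  1.56841950e+00]
[ 1.40430200e-01  9.79064464e-03  1.36881706e+00 -4.44089210e-16
  1.76298495e+00  1.57422653e+00]
[ 1.38633692e-01  1.81252127e-01  1.39931512e+00 -4.44089210e-16
  1.56102540e+00  1.57243002e+00]
```

```bash
python3 - <<'E'
from h import *
print(state()["finger_gap"])
move_to([.4355,-.294,.15],down(2.915))
d=grab("wrist"); cv2.imwrite("pics/w1.png",d["frame"])
T=np.linalg.inv(d["view"]); print(T.round(3), state()["ee_pos"])
P=world(d,np.ones(d["depth"].shape,bool))
q=P[(P[:,2]>.005)&(P[:,2]<.05)&(np.hypot(P[:,0]-.435,P[:,1]+.293)<.07)]; print("holder",len(q),rect(q))
B=world(d,blue(d)); q=B[(B[:,2]>.034)&(B[:,2]<.045)]; print(len(q)and rect(q), q[:,2].mean())
E
```

```text
0.08766791625937986
[[ 0.224 -0.929 -0.294  0.356]
 [ 0.974  0.214  0.068 -0.275]
 [ 0.    -0.301  0.954  0.303]
 [ 0.     0.     0.     1.   ]] [ 0.43589142 -0.29367539  0.15018929]
holder 6348 (array([ 435.7, -295.5]), array([ 40.1, 120.4]), 77.48477172851562)
(array([ 435.1, -295.4]), array([19.1, 33.7]), 77.43900299072266) 0.03708549761250668
```

View pics/w1.png

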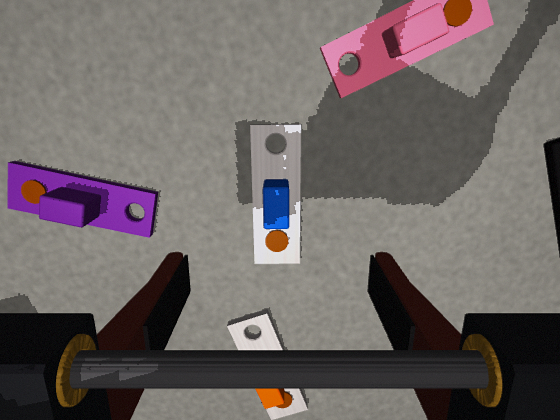

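The wrist view shows the eye at (276,144) and the disc at (277,240), so the eye points along tool +x. The measured rectangles match the given sizes (120x40 plate, 34x19 block). Next I grasp, lift and re-measure the eye.

```bash
cat >> h.py <<'E'
def eye(d,u0,v0,h,r=14):
    # dark/contrasting round hole near pixel: centroid of pixels whose depth is deeper than plate
    T=np.linalg.inv(d["view"]); 
    vv,uu=np.mgrid[0:420,0:560]; near=np.hypot(uu-u0,vv-v0)<r*2.2
    P=world(d,np.ones((420,560),bool)); Z=np.full((420,560),np.nan); Z[d["depth"]>0]=P[:,2]
    return near,Z
E
python3 - <<'E'
from h import *
c=[.4355,-.2952]; y=2.923
d=grab("wrist"); e=ray(d,276,144,.008); print("eye",e, "dist",np.hypot(*(e[:2]-c)))
move_l([*c,.06],.25,down(y)); move_l([*c,.019],.08)
close(); s=state(); print(s["finger_gap"],s["ft_force"],s["time"])
move_l([*c,.15],.25); s=state(); print(s["finger_gap"],s["ft_force"],s["ee_pos"])
# towards post, high
bx=np.array([np.cos(.137),np.sin(.137)]); post=np.array([.5295,.110])
g=post-.045*bx
move_to([*g,.15],down(.137))
d=grab("wrist"); cv2.imwrite("pics/w2.png",d["frame"]); np.save("pics/w2.npy",d,allow_pickle=True)
print(state()["ee_pos"],state()["time"], proj(d,[*post,.074]),proj(d,[*post,.140]),proj(d,[*post,.148]))
E
```

```text
eye [ 0.39207569 -0.28512229  0.008     ] dist 0.044578365464622856
0.020082048960483302 [ 0.56270247 -0.18300615 -0.19222673] 4.1167
0.019932141870349664 [ 0.73847303 -0.68734124 -1.84685458] [ 0.43505302 -0.29482607  0.14824215]
[0.48497594 0.10366034 0.14997719] 7.85 (np.float64(278.67297780384234), np.float64(160.16898947750454)) (np.float64(278.6959901230101), np.float64(184.8794228085028)) (np.float64(278.70001062886666), np.float64(189.19660793014543))
```

View pics/w2.png

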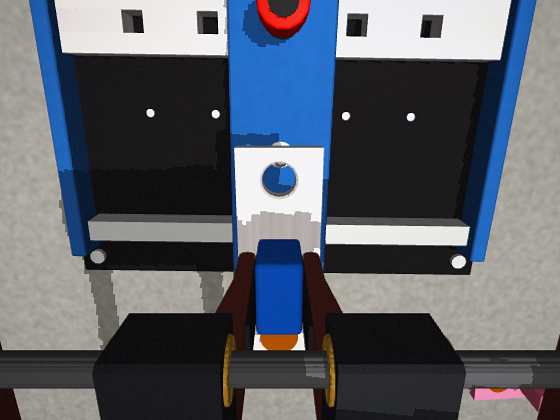

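The held plate is parallel to the carriage, with the eye at (279,180). The post tip is mostly hidden at (280,160). I back off 45 mm to measure the post, and fit the eye from the hole's contour.

```bash
python3 - <<'E'
from h import *
d=np.load("pics/w2.npy",allow_pickle=True).item()
H,S,V=hsvm(d)
m=((S<60)&(V>120)).astype(np.uint8); m[:148]=0;m[215:]=0;m[:,:236]=0;m[:,322:]=0
roi=np.zeros_like(m); roi[150:212,245:315]=1
c,_=cv2.findContours(((S>90)&(roi>0)).astype(np.uint8),cv2.RETR_EXTERNAL,cv2.CHAIN_APPROX_NONE)
k=max(c,key=cv2.contourArea); h=cv2.convexHull(k); (u,v),r=cv2.minEnclosingCircle(h); print("hole px",u,v,r,cv2.boundingRect(k))
for z in(.131,.139): print("eye",ray(d,u,v,z))
bx=np.array([np.cos(.137),np.sin(.137)]); g=np.array([.5295,.110])-.090*bx
move_l([*g,.15],.3)
d=grab("wrist"); cv2.imwrite("pics/w3.png",d["frame"][0:420])
P=world(d,np.ones((420,560),bool))
q=P[(P[:,2]>.055)&(P[:,2]<.08)&(np.hypot(P[:,0]-.53,P[:,1]-.109)<.02)]; t=q[q[:,2]>.071]; print("post",len(q),q.min(0),q.max(0),"tip",len(t),t.mean(0) if len(t) else 0)
q=P[(P[:,2]>.096)&(P[:,2]<.11)&(np.hypot(P[:,0]-.614,P[:,1]-.12)<.025)]; print("knob",len(q), len(q)and (q.min(0),q.max(0),rect(q)))
B=world(d,blue(d)); q=B[(B[:,2]>.044)&(B[:,2]<.052)&(np.hypot(B[:,0]-.53,B[:,1]-.11)<.15)]; print("carr",len(q),rect(q))
print(proj(d,[.5295,.109,.074]),state()["ee_pos"])
E
```

```text
hole px 278.86810302734375 177.8970947265625 16.390047073364258 (263, 165, 33, 28)
eye [0.53075687 0.11008857 0.131     ]
eye [0.53250714 0.11033595 0.139     ]
post 213 [0.52445973 0.10434257 0.06743373] [0.53384755 0.11373066 0.07396173] tip 104 [0.52926591 0.10907084 0.07242568]
knob 0 0
carr 16157 (array([504.8, 106.1]), array([151.3,  70.1]), 6.940371513366699)
(np.float64(280.5124541356695), np.float64(84.13354835076393)) [0.44055914 0.09761992 0.15035401]
```

View pics/w3.png

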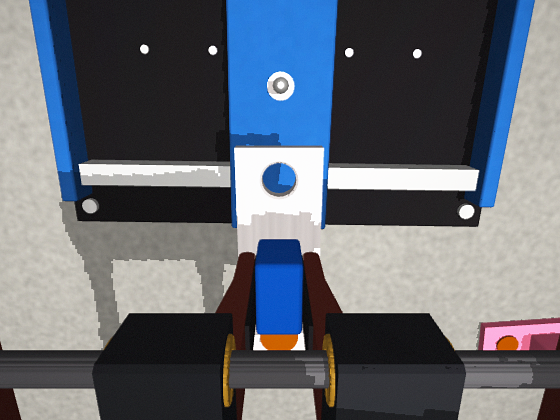

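The unobstructed post tip is at (280,86), giving (0.529, 0.109), and the eye is clear at (279,179).

```bash
python3 - <<'E'
from h import *
d=grab("wrist"); H,S,V=hsvm(d); s=state(); tcp=np.array(s["ee_pos"])
roi=np.zeros(S.shape,np.uint8); roi[152:208,250:308]=1
c,_=cv2.findContours((((S>90)|(V<110))&(roi>0)).astype(np.uint8),cv2.RETR_EXTERNAL,cv2.CHAIN_APPROX_NONE)
k=cv2.convexHull(max(c,key=cv2.contourArea)); (u,v),(a,b),_=cv2.fitEllipse(k); print("hole",u,v,a,b)
e=ray(d,u,v,tcp[2]-.019+.008); off=e[:2]-tcp[:2]; print("off",off,np.hypot(*off),np.degrees(np.arctan2(off[1],off[0])))
n=off/np.hypot(*off); 
post=np.array([.5290,.1090]); t=post-off
assert abs(np.hypot(*off)-.045)<.003
move_l([*t,.15],.2); move_l([*t,.098],.15)
d=grab("wrist"); cv2.imwrite("pics/w4.png",d["frame"][60:300,140:420]); print(state()["ft_force"],state()["ee_pos"],t,state()["time"])
E
```

```text
hole 279.0221862792969 178.98126220703125 32.397953033447266 32.91959762573242
off [0.04677592 0.00648739] 0.04722364448178585 7.896032872457021
[-0.19467094 -0.32176162 -0.78862102] [0.48252698 0.10256182 0.09915462] [0.48222408 0.10251261] 9.1583
```

View pics/w4.png

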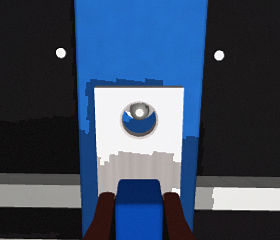

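The tip sits in the eye at crop (140,112), against the eye centre at (140,119). That is about the expected parallax for a 14 mm lower point, so I lower it.

```bash
python3 - <<'E'
from h import *
p=np.array(state()["ee_pos"]); t=[.4822,.1025]
for z in(.086,.078,.072,.069):
    move_l([*t,z],.06); s=state(); f=s["ft_force"]; print(z,s["ee_pos"].round(4) if hasattr(s["ee_pos"],"round") else s["ee_pos"],np.round(f,2),round(s["finger_gap"],4))
    if f[2]>8: break
E
```

```text
0.086 [0.4819 0.1025 0.0856] [ 0.3  -0.3  -1.97] 0.0199
0.078 [0.4818 0.1024 0.0773] [-0.61  0.13 -2.37] 0.0197
0.072 [0.4819 0.1025 0.0714] [-0.39 -1.33 -1.6 ] 0.0199
0.069 [0.4821 0.1025 0.0688] [ 0.21  0.09 -2.28] 0.0197
```

```bash
python3 - <<'E'
from h import *
t=[.4822,.1025]
move_l([*t,.0675],.05); print(state()["ft_force"]); gripper_open(); move_l([*t,.17],.25)
d=grab("wrist"); cv2.imwrite("pics/w5.png",d["frame"])
P=world(d,np.ones((420,560),bool)); H,S,V=hsvm(d)
B=world(d,blue(d)); q=B[(B[:,2]>.08)&(B[:,2]<.09)]; print("block",len(q),rect(q),q[:,2].mean())
w=world(d,(S<40)&(V>120)); q=w[(w[:,2]>.051)&(w[:,2]<.062)&(np.hypot(w[:,0]-.485,w[:,1]-.103)<.08)]
A=np.c_[q[:,:2],np.ones(len(q))]; print("plate",len(q),rect(q),np.linalg.lstsq(A,q[:,2],rcond=None)[0],q[:,2].mean())
q=P[(P[:,2]>.094)&(P[:,2]<.11)&(np.hypot(P[:,0]-.614,P[:,1]-.12)<.025)]; print("knob",len(q), len(q)and (q.min(0),q.max(0),rect(q)))
print(state()["time"])
E
```

```text
[ 0.06739206 -0.30588564 -1.14087653]
block 1336 (array([484.5, 102.9]), array([33.7, 19.2]), 7.440805435180664) 0.08503513006917635
plate 5425 (array([483.7, 104. ]), array([120.2,  61.2]), 7.480133533477783) [ 0.00022893 -0.00017614  0.05513029] 0.05522450337327844
knob 1256 (array([0.59965662, 0.1058836 , 0.09406957]), array([0.61692275, 0.13278009, 0.10016227]), (array([607.5, 118.4]), array([15.2, 27.2]), 8.33448314666748))
12.2833
```

View pics/w5.png

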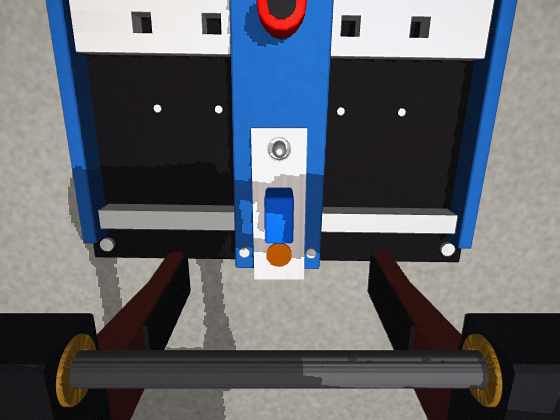

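The holder lies flat: plate top at 0.0552 with no slope, on the post at (279,148). Now the knob.

```bash
python3 - <<'E'
from h import *
k=[.6133,.1198]; o=down(.133)
move_to([*k,.15],o); d=grab("wrist"); 
move_l([*k,.10],.2); move_l([*k,.078],.08); print(state()["ft_force"]); close(); s=state(); print(s["finger_gap"],s["ee_pos"],s["ft_force"])
p=np.array(s["ee_pos"])
for dz in(.008,.0165,.0195):
    move_l([k[0],k[1],.078+dz],.06); s=state(); print(dz,s["ee_pos"]-p,s["ft_force"],s["finger_gap"])
d=grab("side"); P=world(d,np.ones((420,560),bool)); cv2.imwrite("pics/s6.png",d["frame"][200:420,100:380]); print(s["time"])
E
```

```text
[0.74653185 0.46085664 1.5917067 ]
0.027493496444740393 [0.6133048  0.11974444 0.07797147] [-0.61916513 -0.65436817 -0.53131759]
0.008 [-1.21448243e-04 -1.29039711e-06  7.32545375e-03] [ 3.02253179  0.26047865 -5.90585472] 0.02706664640639062
0.0165 [-1.15653795e-04 -4.04284477e-06  1.59538060e-02] [ 3.32754571 -0.10060829 -7.24160803] 0.02750775450674338
0.0195 [-9.82191209e-05 -8.95582533e-06  1.91210732e-02] [ 3.71601591  0.03900445 -7.98120064] 0.027535162876111418
15.5333
```

View pics/s6.png

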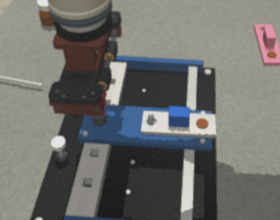

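The spring force rises as described (about 5.9 to 8 N), so the pin is lifted clear. Next I slide it 50 mm towards green (-y of the bed), then lower it.

```bash
python3 - <<'E'
from h import *
yaw=.133; u=np.array([np.sin(yaw),-np.cos(yaw)]); k=np.array([.6133,.1198]); t=k+.05*u
move_l([*t,.0975],.06); s=state(); print("slid",s["ee_pos"],np.round(s["ft_force"],2))
for dz in(.0165,.013,.009,.005,.002,0,-.0008):
    move_l([*t,.078+dz],.05); s=state(); print(dz,np.round(s["ee_pos"],4),np.round(s["ft_force"],2),round(s["finger_gap"],4))
    if s["ft_force"][2]>8: break
print(s["time"])
d=grab("scene"); cv2.imwrite("pics/s7.png",cv2.resize(d["frame"][170:310,290:480],None,fx=3,fy=3))
E
```

```text
slid [0.61951543 0.06965974 0.09724843] [-1.84 -1.72 -7.88]
0.0165 [0.6195 0.0703 0.094 ] [-3.53 -1.69 -8.01] 0.0274
0.013 [0.6195 0.0703 0.0907] [-4.65 -1.76 -7.69] 0.0274
0.009 [0.6196 0.0703 0.087 ] [-5.12 -1.41 -6.72] 0.0273
0.005 [0.6196 0.0703 0.0831] [-5.95 -2.46 -6.25] 0.0276
0.002 [0.6196 0.0703 0.0803] [-6.42 -2.58 -5.37] 0.0275
0 [0.6196 0.0703 0.0784] [-5.94 -1.73 -5.44] 0.0278
-0.0008 [0.6196 0.0703 0.0781] [-6.38 -1.56 -3.64] 0.0281
18.3167
```

View pics/s7.png

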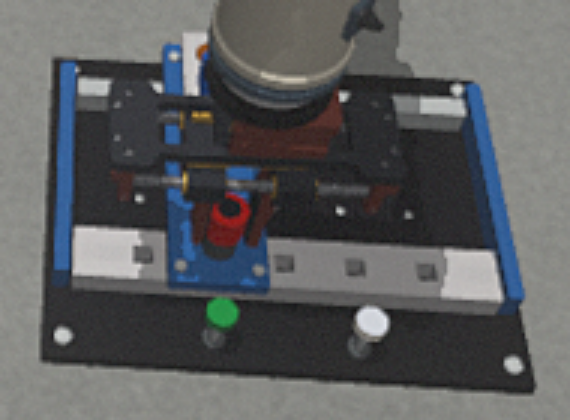

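The carriage stands level with the green marker and the pin went well below the rail-riding level. I press down gently until contact to make sure it is fully home.

```bash
python3 - <<'E'
from h import *
p=[.61993,.07024]
for z in(.0766,.0761,.0756,.0752):
    move_l([*p,z],.03); hold(.15); s=state(); print(z,np.round(s["ee_pos"],4),np.round(s["ft_force"],2),round(s["finger_gap"],4))
    if s["ft_force"][2]>3: break
hold(.5); s=state(); print(np.round(s["ee_pos"],4),np.round(s["ft_force"],2),s["time"])
d=grab("side"); P=world(d,np.ones((420,560),bool)); H,S,V=hsvm(d)
r=world(d,((H<6)|(H>174))&(S>170)&(V>90)); r=r[(np.hypot(r[:,0]-.62,r[:,1]-.07)<.03)]; print("knob top",r[:,2].max() if len(r) else 0,len(r))
B=world(d,blue(d)); q=B[(B[:,2]>.08)&(B[:,2]<.09)]; print("block",len(q),q.mean(0) if len(q) else 0)
E
```

```text
0.0766 [0.6197 0.0703 0.078 ] [-7.49 -1.3  -3.07] 0.0272
0.0761 [0.6197 0.0703 0.078 ] [-9.35 -2.66 -1.64] 0.0275
0.0756 [0.6197 0.0703 0.078 ] [-9.8  -2.99  2.02] 0.0275
0.0752 [0.6198 0.0703 0.078 ] [-11.08  -2.56   2.96] 0.0274
[0.6198 0.0703 0.078 ] [-10.08  -1.53   2.14] 20.4667
knob top 0 0
block 430 [ 1.2267246  -0.68857008  0.08483528]
```

```bash
python3 - <<'E'
from h import *
d=grab("side"); B=world(d,blue(d)); q=B[(B[:,2]>.08)&(B[:,2]<.09)&(B[:,0]<.6)&(abs(B[:,1]-.05)<.08)&(B[:,0]>.4)]; print("block",len(q),q.mean(0), rect(q))
if len(q)>20 and np.hypot(*(q.mean(0)[:2]-[.4912,.0534]))<.01: print(job_done())
E
```

```text
block 196 [0.48964838 0.05697782 0.08455499] (array([489.7,  55.5]), array([33.1, 20.3]), 4.33814001083374)
the job is handed in; nothing more can be done
None
```

I hung the blue holder on the post with its plate flat. I then pulled the plunger, slid the carriage to the green-marker hole, and handed the job in with the pin home and the red knob still gripped, at about 20.5 s of robot time; the orange holder was left alone.

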